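# Stop the bolt turning behind the manipulator bracket

## Robot

A 7-joint arm with a two-finger parallel gripper is mounted at the origin on the work surface. World frame = base frame: x ahead of the robot, y to its left, z up, the work surface at z = 0. Lengths are in m, angles in rad, forces in N, time in s.
With the tool pointing down it reaches from about 0.4 to 0.85 m from the base axis. Payload 10.4 kg.
Tool frame: the origin (TCP) lies between the finger pads; the fingertips stand 25 mm ahead of it and the grasp point (between the pads) lies 6 mm ahead of it; x points along the fingers, y is the direction in which the jaws open and shut, and the axes are right-handed (so a half turn about x gives the same grasp; the last joint's range is limited). The gripper opens to 87 mm and grips with 3 to 60 N. Pads are 19 mm wide; open, the fingers measure 117 mm over their backs; the gripper's body (75 mm by 190 mm) begins 51 mm behind the grasp point.
Start: joints at [-1.176, 0.332, -0.065, 1.46, 0.022, 1.35, -0.088], TCP at [0.254, 0.571, 0.248] pointing down, gripper open.
Joint ranges: [-2.6, 2.6], [-0.5, 2.12], [-1.47, 1.34], [0.16, 2.42], [-1.27, 4.41], [0.06, 2.06], [-2.6, 2.6]. Speed limits (rad/s): [2.22, 2.22, 2.79, 2.79, 3.14, 3.14, 3.14].

## Interface

Orientations are given as a unit quaternion [x, y, z, w].
In Python, from bench import r gives the robot as it stands.
- The arm moves only by the shell command python3 -m pendant 'ROWS' [FORCE]. ROWS is JSON, a list of rows, each an object with "translation": the shift along the world's x, y, z in cm, a list of three; "angular": the turn, a rotation vector about the world's x, y, z in degrees, a list of three; "hand": the opening, from -1 (shut) to 1 (fully open). In form: [{"translation": [dx, dy, dz], "angular": [wx, wy, wz], "hand": hand}, ...]. A call has 1 to 20 rows; each row shifts and turns the commanded pose from where the row before left it; what a row does not reach is not made up. A row lasts 1/10 s, in which the tool goes at most 50 mm and 8.59 degrees, less where a joint would pass 70% of its speed; a pose out of reach is approached as far as the arm can. A call is refused whole if a number of a shift passes 5 or a number of a turn 8.59, either way. A call with a gripper value outside its range is refused whole. The fingers move at their own pace and stop on an object; FORCE is the grip in N (left out, the last holds). Time passes only in rows, so rows that do not move let the fingers close. It gives the time, the measured TCP pose, the force and the opening at its end, in the units of the state.
- r.read_state(): the state, without advancing time (a new reading comes with each control period).
- r.camera(name): name is "scene" or "top"; returns the picture (480x640x3 uint8, red, green, blue); there is no depth.
- r.camera_info(name): a dict with "fx", "fy", "cx", "cy" (pixels), "distortion" ([k1, k2, p1, p2, k3] as OpenCV has them; the pictures are not rectified), "rvec" (rotation vector, rad) and "tvec" (3), from world to camera coordinates, as OpenCV has them. Camera axes: x right, y down, z forward; pixel columns grow to the right and rows downward; lengths in m; the calibration is good to about 2 mm. A picture is of the moment at which its call begins. camera_info takes no time and is no camera call.
- r.close_job(): hands the job in, once; it reports no verdict.
Trained networks look in the newest picture that a camera, given by its name, has taken for a name from the list of things; names that differ only in an ending like _2 or _b are one class to them, and where a whole thing is asked for, a point or a joint stands for the part that bears it (a point fixed in the world has none). Each returns a list of dicts, best first, with "confidence" (0 to 1); they miss things now and then, are a little off and sometimes report something else, mostly with a low value. They report only what shows in the picture. A call takes as long as a camera call. They do not tell look-alikes from the thing itself.
- r.find_in(camera, name): "point" ([row, column] in pixels, amid what is visible of it).
- r.mark_of(camera, name): "point" ([row, column] in pixels: a listed point, or the origin of a listed thing).
The state is a dict: "time": time; "joint_positions": joint angles; "joint_vel": joint speeds; "joint_torque": joint torques, N m; "ee_pos": TCP position; "eef_rot": TCP orientation; "ft_force": force on the tool from outside, world axes, zero at the start; "torque": the same for the moment, N m; "width": finger opening in m.
Only numpy, scipy, OpenCV 4.12 (cv2) and the standard library are available. Lean on these libraries where they do the work, as an engineer would, in place of code of your own. Each camera call takes 0.05 s, during which the arm holds its last target.

## Task

First swing the red-tipped toggle clamp arm over centre so that it presses down on the foot of the white bracket. Then reach down into the gap between the bracket's two upright legs, grip the brass bolt head that is slowly being turned by the nut runner, and hold it so that it no longer turns; finish while still holding it, with the clamp still shut. Do not shift the bracket or disturb the jar, the lens and the wrench.

Things in the scene. Friction and masses are not known exactly. Their poses are not given: they have to be found in the camera images.
- jig: Fixed aluminium plate, 12 mm thick, x -130 to 95, y -75 to 130 mm of its frame; origin at table level below the middle of the bracket's gap; z up; x runs along the bolt, away from the robot at yaw 0. Blue nut runner at x -128 to -46, y within 23, top 114 mm above the table. Clamp post at x 52, y 95, top 56 mm above the table.
- bracket: White U bracket, 0.8 kg, loose in a nest (2 mm play); origin on its underside, 12 mm above the table; axes as the jig's. Base x -27 to 75, y -35 to 35, 8 mm thick. Front leg x -27 to -19, top 108 mm up; rear leg x 19 to 27, top 100 mm up; both 70 mm wide. Gap 38 mm, open on top and at both y ends. The foot to clamp is the base behind the rear leg.
- bolt_head (a point): Centre of the brass hexagon head in the gap: 24 mm across flats, 27.7 across corners, 16 mm long; 92 mm above the table. Its x is the bolt axis, parallel to the jig's x; it turns with the bolt; its y is square to a pair of flats. Head spans x -9 to 7 mm of the bracket, then a 20 mm round collar to the front leg. Fingers fit from above, closing along the jig's y.
- bolt (a joint): Bolt angle about the jig's +x, rad; at 0 and every 60 degrees a pair of flats is square to the jig's y. The runner turns it to larger values at about 0.075 rad/s with 0.03 N m, against a drag of 0.4 N m s/rad. Fingers closing up to 20 degrees off the flats turn the head square to them in a second or two; almost on the corners (30 degrees off) they may not.
- clamp (a joint): Clamp arm angle, rad: about 0 shut (arm level, towards the jig's -y, rubber pad on the bracket's foot), 1.9 open (stop, leaning 0.33 rad past upright towards the jig's +y). The arm (0.4 kg, heavy end) goes over centre when upright (1.57): above that its weight holds it open, below it falls shut by itself in about a second and presses with about 4 N. Drag 0.15 N m s/rad.
- clamp_pivot (a point): Pivot of the clamp arm, fixed on the jig at x +52, y +95 mm, 45 mm above the table; the hinge axis is the jig's x axis, and the arm swings in the jig's y-z plane.
- clamp_grip (a point): Centre of the red grip at the end of the clamp arm, 112.5 mm from the pivot; 35 mm long along the arm, 24 mm wide along the jig's x, 22 mm thick; arm tip 130 mm from the pivot. Shut fingers pushing the arm near the grip from the jig's +y side swing it shut.
- jar_mid (a point): Bystander: centre of a small jar with a blue cap, 48 mm in diameter, 62 mm high.
- objective_mid (a point): Bystander: centre of a steel microscope lens standing upright, 36 mm in diameter, 50 mm high.
- wrench: Bystander: steel wrench 150 mm long lying on the table.
Things that resemble listed ones, but are neither listed nor needed, are in the scene too. There is more than one size of the bracket; the job needs the middle-sized.

How it is judged:
On the way:
1. the toggle clamp is swung over centre and presses on the bracket's foot (value of joint clamp below 0.12 rad and contact force between clamp and bracket above 2 N), for 0.2 s.
At the end, for the whole second after the job is handed in: The clamp is shut (below 0.12 rad) and presses on the bracket with over 2 N; the fingers are round the bolt head (grasp point within 22 mm of its centre) and grip it with over 5 N; the bolt turns slower than 0.015 rad/s either way; the bracket stands level within 8 mm of where it was (all of step 1 and distance between the grasp point and bolt_head below 0.022 m and contact force between the fingers and bolt above 5 N and velocity of joint bolt between -0.015 and 0.015 rad/s and distance of bracket from where it was at the start of the episode below 0.008 m and angle between bracket's own z axis and vertical below 0.05 rad); the arm keeps its last pose, push and grip.
It fails at once if the bracket is shifted by more than 10 mm (distance of bracket from where it was at the start of the episode above 0.01 m).
It fails at once if a bystander is moved by more than 20 mm (distance of any of jar_mid, objective_mid, wrench from where it was at the start of the episode above 0.02 m).
It also fails if it takes over 54 s, if anything falls off the work surface, if the arm or the gripper's body presses on something with over 40 N, if the wrist force passes 120 N, or if a joint passes its speed limit or range.

## Working session

There is one attempt and no reset: what is moved stays moved. The work goes in short steps, Python scripts to look and compute and a shell command to move; the robot and the scene stay as the last step left them, time stands still between calls to the robot, and variables do not carry over. Pictures are saved under pics/ and viewed, and the job is handed in when it is done.

```bash
ls; mkdir -p pics; cat > h.py <<'E'
import numpy as np, cv2
from bench import r
from scipy.spatial.transform import Rotation as R
def K(n):
    i=r.camera_info(n); k=np.array([[i['fx'],0,i['cx']],[0,i['fy'],i['cy']],[0,0,1.]])
    return k,np.array(i['distortion'],float),np.array(i['rvec'],float),np.array(i['tvec'],float)
def ray(n,p):
    k,d,rv,tv=K(n); u=cv2.undistortPoints(np.array([[[p[1],p[0]]]],float),k,d)[0,0]
    M=cv2.Rodrigues(rv)[0]; return -M.T@tv.reshape(3), M.T@np.array([u[0],u[1],1])
def atz(n,p,z):
    o,v=ray(n,p); return o+v*(z-o[2])/v[2]
def proj(n,P):
    k,d,rv,tv=K(n); q=cv2.projectPoints(np.array(P,float).reshape(-1,1,3),rv,tv,k,d)[0][:,0]; return q[:,::-1]
def tri(p1,p2):
    a,u=ray('scene',p1); b,v=ray('top',p2)
    s=np.linalg.lstsq(np.stack([u,-v],1),b-a,rcond=None)[0]
    return (a+u*s[0]+b+v*s[1])/2, np.linalg.norm(a+u*s[0]-b-v*s[1])
def snap(n,f):
    im=r.camera(n); cv2.imwrite('pics/'+f,im[:,:,::-1]); return im
E
python3 - <<'E'
from h import *
np.set_printoptions(precision=4,suppress=True)
print(r.read_state())
for c in ('scene','top'):
    snap(c,c+'0.png'); print(r.camera_info(c))
    for n in ('jig','bracket','bolt_head','clamp_pivot','clamp_grip','jar_mid','objective_mid','wrench'):
        print(c,n,[(np.round(d['point'],1).tolist(),round(d['confidence'],2)) for d in r.mark_of(c,n)])
print(r.read_state()['time'])
E
```

```text
pics
{'time': 0.0, 'joint_positions': array([-1.1756,  0.3329, -0.0646,  1.4609,  0.0216,  1.3499, -0.0885]), 'joint_vel': array([-0.0002, -0.0003,  0.0003, -0.0013,  0.0011, -0.0012,  0.001 ]), 'joint_torque': array([  0.0001, -62.3257,   0.0249, -38.9905,  -0.0612,   0.0396,
         0.0001]), 'ee_pos': array([0.2535, 0.5709, 0.2468]), 'eef_rot': array([ 0.1462,  0.6918, -0.1471,  0.6917]), 'ft_force': array([ 0.0951, -0.351 , -0.0462]), 'torque': array([-0.0171, -0.0322,  0.0264]), 'width': 0.08682156523214274}
{'fx': 537.4547360989792, 'fy': 537.4547360989792, 'cx': 315.51274193154984, 'cy': 241.55556231403176, 'distortion': array([-0.0731,  0.    ,  0.    ,  0.    ,  0.    ]), 'rvec': array([ 0.7131,  2.7825, -0.8306]), 'tvec': array([ 0.5251, -0.1791,  1.0495])}
scene jig []
scene bracket [([384.5, 246.0], 0.93), ([408.9, 452.9], 0.89), ([282.1, 352.4], 0.88)]
scene bolt_head [([356.1, 235.1], 0.87), ([255.0, 354.2], 0.76), ([204.2, 297.6], 0.58), ([397.6, 460.6], 0.46)]
scene clamp_pivot [([331.4, 379.2], 0.91)]
scene clamp_grip [([316.0, 400.6], 0.92)]
scene jar_mid [([204.3, 299.3], 0.71)]
scene objective_mid [([321.0, 477.2], 0.98)]
scene wrench [([267.6, 233.7], 0.87)]
{'fx': 435.42769371604766, 'fy': 435.42769371604766, 'cx': 321.3221428208606, 'cy': 235.15602697608236, 'distortion': array([-0.0604,  0.    ,  0.    ,  0.    ,  0.    ]), 'rvec': array([ 2.1335, -2.1843,  0.1153]), 'tvec': array([0.007 , 0.5999, 0.6833])}
top jig [([262.0, 292.5], 0.38)]
top bracket [([267.2, 297.8], 0.88), ([140.2, 254.7], 0.81), ([280.6, 154.0], 0.56)]
top bolt_head [([262.3, 293.0], 0.85), ([115.3, 241.3], 0.72), ([277.6, 139.5], 0.46)]
top clamp_pivot [([251.1, 228.8], 0.67)]
top clamp_grip [([252.1, 184.9], 0.86)]
top jar_mid [([257.3, 397.3], 0.67)]
top objective_mid [([340.1, 201.1], 0.84), ([260.8, 289.3], 0.47)]
top wrench [([173.2, 361.0], 0.58)]
0.9
```

View pics/scene0.png

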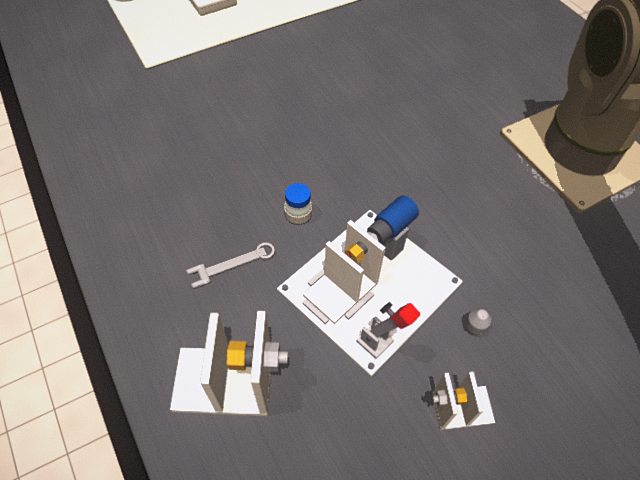

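View pics/top0.png

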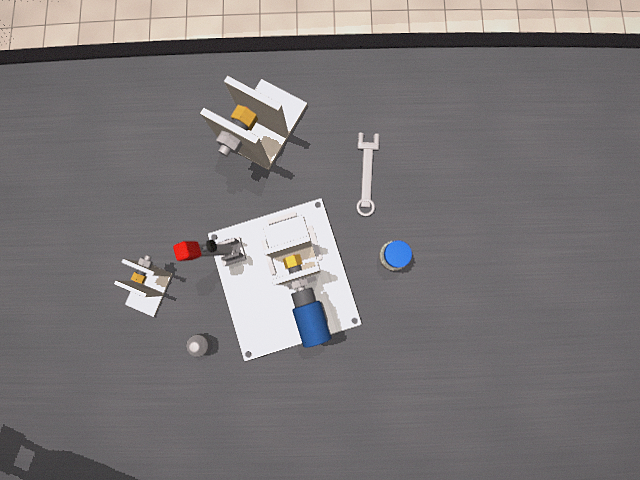

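```bash
python3 - <<'E'
from h import *
np.set_printoptions(precision=4,suppress=True)
for n,a,b in [('br_mid',(282.1,352.4),(267.2,297.8)),('bolt',(255,354.2),(262.3,293)),('pivot',(331.4,379.2),(251.1,228.8)),('grip',(316,400.6),(252.1,184.9)),('jar',(204.3,299.3),(257.3,397.3)),('obj',(321,477.2),(340.1,201.1)),('wr',(267.6,233.7),(173.2,361)),('br2',(384.5,246),(140.2,254.7)),('bolt2',(356.1,235.1),(115.3,241.3)),('br3',(408.9,452.9),(280.6,154))]:
    print(n,*tri(a,b))
for c in('scene','top'): o,v=ray(c,(240,320)); print(c,o,v)
E
```

```text
br_mid [ 0.5496  0.0348 -0.0017] 6.949377174138631e-05
bolt [0.5537 0.0362 0.0877] 0.0007169116953021259
pivot [0.575  0.1445 0.0452] 0.00307889758155877
grip [0.5708 0.1779 0.1535] 0.008926875909298554
jar [ 0.5604 -0.132   0.024 ] 0.0015578106848125862
obj [0.4297 0.1961 0.0267] 0.007234405011013182
wr [ 0.7105 -0.0789  0.0063] 0.0009810757135619492
br2 [ 0.7768  0.1081 -0.0003] 0.0006989854426555126
bolt2 [0.778  0.109  0.1158] 0.0026037095255516877
br3 [ 0.5309  0.2851 -0.0006] 0.002012988887293666
scene [0.8168 0.3794 0.7733] [-0.2806 -0.4761 -0.8334]
top [ 0.518  -0.0116  0.7472] [ 0.1031  0.0095 -0.9947]
```

```bash
python3 - <<'E'
from h import *
np.set_printoptions(precision=4,suppress=True)
im=cv2.imread('pics/top0.png'); a=cv2.resize(im[190:370,160:380],None,fx=3.6,fy=3.3,interpolation=cv2.INTER_CUBIC)[:600,:800]
cv2.imwrite('pics/topcrop.png',a)
s=cv2.imread('pics/scene0.png'); cv2.imwrite('pics/scenecrop.png',cv2.resize(s[190:380,270:470],None,fx=3.1,fy=3.1,interpolation=cv2.INTER_CUBIC))
# fit plate: corners
for c,g in [('top',[(199,322),(235,208),(360,245),(324,361)]),('scene',[(210,370),(281,462),(373,371),(288,278)])]:
    m=cv2.cvtColor(im if c=='top' else s,cv2.COLOR_BGR2GRAY)
    print(c,[atz(c,p,.012)[:2].round(4).tolist() for p in g])
E
```

```text
top [[0.6649, -0.0096], [0.6074, 0.1868], [0.3971, 0.1244], [0.4521, -0.0696]]
scene [[0.4518, -0.0689], [0.396, 0.1253], [0.6089, 0.1849], [0.6647, -0.0071]]
```

View pics/topcrop.png

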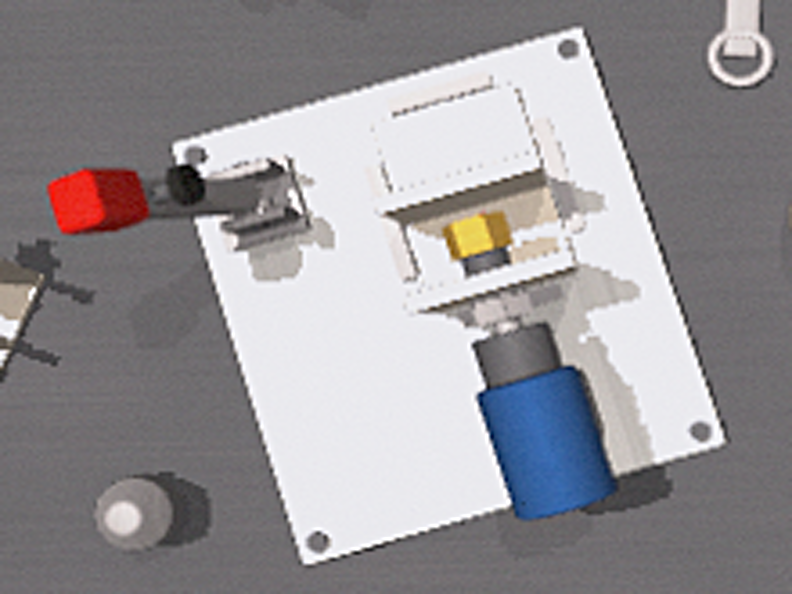

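View pics/scenecrop.png

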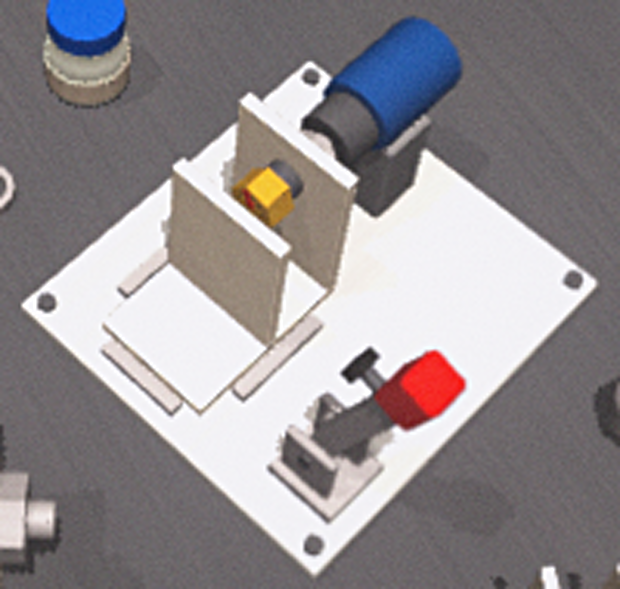

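```bash
cat >> h.py <<'E'
_J=np.array([[95,-75],[95,130],[-130,130],[-130,-75]])/1000.
_W=np.array([[.6648,-.0084],[.6082,.1858],[.3966,.1248],[.4520,-.0692]])
_a=_J-_J.mean(0);_b=_W-_W.mean(0)
YAW=np.arctan2((_a[:,0]*_b[:,1]-_a[:,1]*_b[:,0]).sum(),(_a*_b).sum())
C,S=np.cos(YAW),np.sin(YAW); RJ=np.array([[C,-S,0],[S,C,0],[0,0,1]])
OJ=np.append(_W.mean(0)-RJ[:2,:2]@_J.mean(0),0)
def j2w(p): return OJ+RJ@(np.array(p)/1000.)
def w2j(p): return RJ.T@(np.array(p)-OJ)*1000
E
python3 - <<'E'
from h import *
np.set_printoptions(precision=4,suppress=True)
print(np.degrees(YAW),OJ)
print('bolt net',w2j([.5537,.0362,.0877]),'brk',w2j([.5496,.0348,0]),'piv',w2j([.575,.1445,.045]),'grip',w2j([.5708,.1779,.1535]))
s=r.read_state(); M=R.from_quat(s['eef_rot']).as_matrix(); print(M,s['ee_pos'],w2j(s['ee_pos']))
print('yaw of tool y mod180', np.degrees(np.arctan2(M[1,1],M[0,1])))
P=[j2w(p) for p in [(95,-75,12),(95,130,12),(-130,130,12),(-130,-75,12),(-1,0,92),(-27,35,120),(-27,-35,120),(27,35,112),(27,-35,112),(75,35,20),(75,-35,20),(52,95+112.5*np.cos(1.9),45+112.5*np.sin(1.9))]]
for c in('scene','top'):
    im=cv2.imread(f'pics/{c}0.png'); 
    for q in proj(c,P): cv2.circle(im,(int(round(q[1]*1)),int(round(q[0]))),1,(0,200,0),-1)
    a=im[190:380,270:470] if c=='scene' else im[190:370,160:380]
    cv2.imwrite(f'pics/ov_{c}.png',cv2.resize(a,None,fx=3,fy=3,interpolation=cv2.INTER_CUBIC))
a=cv2.imread('pics/ov_scene.png');b=cv2.imread('pics/ov_top.png');b=cv2.resize(b,None,fx=.9,fy=.9);a=cv2.resize(a,None,fx=.3,fy=.3) if 0 else cv2.resize(a,(200,190))
cv2.imwrite('pics/ov.png',b)
E
```

```text
16.04964243142363 [0.5548 0.0367 0.    ]
bolt net [-1.2043 -0.1323 87.7   ] brk [-5.5316 -0.3442  0.    ] piv [49.2072 98.0576 45.    ] grip [ 54.405 131.317 153.5  ]
[[ 0.      0.4057  0.914 ]
 [ 0.0001  0.914  -0.4057]
 [-1.      0.0001 -0.    ]] [0.2536 0.5713 0.2476] [-141.6982  597.0518  247.566 ]
yaw of tool y mod180 66.06308475460854
```

View pics/ov_top.png

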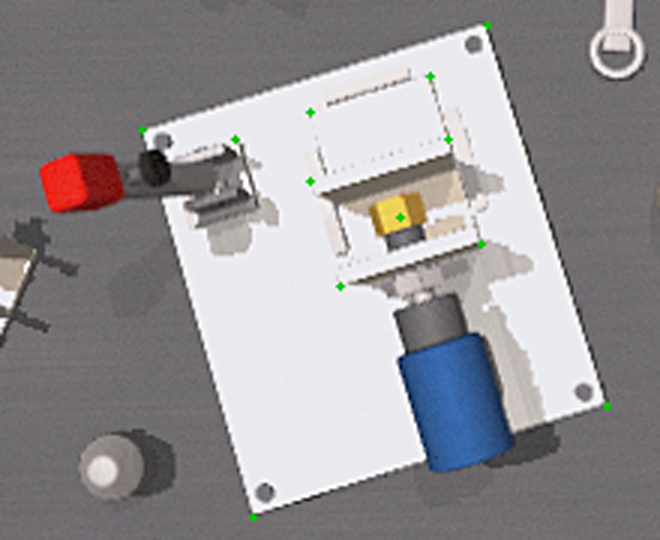

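View pics/ov_scene.png

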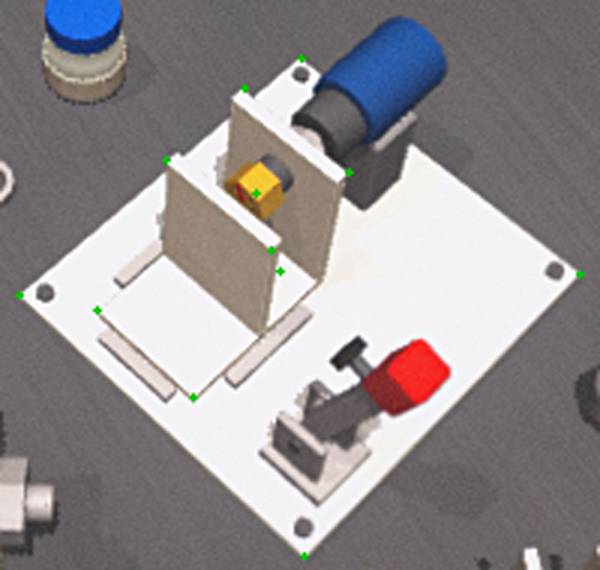

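```bash
python3 - <<'E'
from h import *
np.set_printoptions(precision=4,suppress=True)
s=r.read_state()['ee_pos']
t=j2w([52,195,160]);print((t-s)*100,t); print('y dir',RJ[:,1],'bolt',j2w([0,0,92]))
E
```

```text
[ 29.7304 -33.2829  -8.7566] [0.5509 0.2384 0.16  ]
y dir [-0.2765  0.961   0.    ] bolt [0.5548 0.0367 0.092 ]
```

```bash
python3 -m pendant '[{"translation":[2.5,-2.8,0],"angular":[0,0,4],"hand":-1},{"translation":[2.5,-2.8,0],"angular":[0,0,4],"hand":-1},{"translation":[2.5,-2.8,0],"angular":[0,0,4],"hand":-1},{"translation":[2.5,-2.8,0],"angular":[0,0,4],"hand":-1},{"translation":[2.5,-2.8,0],"angular":[0,0,4],"hand":-1},{"translation":[2.5,-2.8,0],"angular":[0,0,4],"hand":-1},{"translation":[2.5,-2.8,0],"angular":[0,0,4],"hand":-1},{"translation":[2.5,-2.8,0],"angular":[0,0,4],"hand":-1},{"translation":[2.5,-2.8,0],"angular":[0,0,4],"hand":-1},{"translation":[2.5,-2.8,0],"angular":[0,0,4],"hand":-1},{"translation":[2.4,-2.7,0],"angular":[0,0,0],"hand":-1},{"translation":[2.4,-2.6,0],"angular":[0,0,0],"hand":-1},{"translation":[0,0,-2.2],"angular":[0,0,0],"hand":-1},{"translation":[0,0,-2.2],"angular":[0,0,0],"hand":-1},{"translation":[0,0,-2.2],"angular":[0,0,0],"hand":-1},{"translation":[0,0,-2.2],"angular":[0,0,0],"hand":-1},{"translation":[0,0,0],"angular":[0,0,0],"hand":-1},{"translation":[0,0,0],"angular":[0,0,0],"hand":-1}]' 20
python3 - <<'E'
from h import *
s=r.read_state(); print(s['time'],w2j(s['ee_pos']),s['joint_positions'],s['width'])
snap('scene','s1.png')
E
```

```text
time: 2.7
ee_pos: [0.5516, 0.2383, 0.1601]
eef_rot: [-0.099, 0.7, 0.099, 0.7]
ft_force: [0.9, -0.7, 0.1]
width: 0.0006
2.7 [ 52.69664099 194.65897867 160.0718554 ] [-0.57994964  0.33861695  0.11793216  1.64461727 -0.04269327  1.16103257
  1.39952145] 0.0006078773480393601
```

View pics/s1.png

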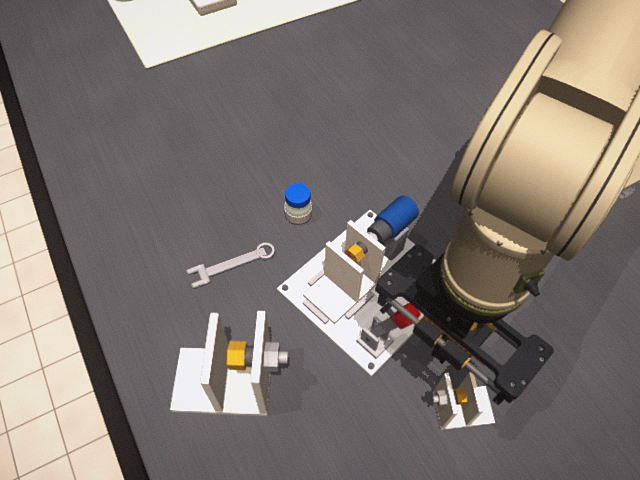

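```bash
python3 -m pendant '[{"translation":[0.28,-0.96,0],"angular":[0,0,0],"hand":-1},{"translation":[0.28,-0.96,0],"angular":[0,0,0],"hand":-1},{"translation":[0.28,-0.96,0],"angular":[0,0,0],"hand":-1},{"translation":[0.28,-0.96,0],"angular":[0,0,0],"hand":-1},{"translation":[0.28,-0.96,0],"angular":[0,0,0],"hand":-1},{"translation":[0.28,-0.96,0],"angular":[0,0,0],"hand":-1},{"translation":[0.28,-0.96,0],"angular":[0,0,0],"hand":-1},{"translation":[0.28,-0.96,0],"angular":[0,0,0],"hand":-1},{"translation":[0.28,-0.96,0],"angular":[0,0,0],"hand":-1},{"translation":[0.28,-0.96,0],"angular":[0,0,0],"hand":-1},{"translation":[0,0,0],"angular":[0,0,0],"hand":-1},{"translation":[0,0,0],"angular":[0,0,0],"hand":-1},{"translation":[0,0,2],"angular":[0,0,0],"hand":-1},{"translation":[0,0,2],"angular":[0,0,0],"hand":-1},{"translation":[0,0,0],"angular":[0,0,0],"hand":-1},{"translation":[0,0,0],"angular":[0,0,0],"hand":-1},{"translation":[0,0,0],"angular":[0,0,0],"hand":-1},{"translation":[0,0,0],"angular":[0,0,0],"hand":-1}]'
python3 - <<'E'
from h import *
s=r.read_state(); print(s['time'],w2j(s['ee_pos']),s['ft_force'])
snap('scene','s2.png'); print(r.mark_of('scene','clamp_grip'),r.mark_of('scene','bracket'))
print(proj('scene',[j2w([52,-17.5,45]),j2w([52,131,151])]))
E
```

```text
time: 4.55
ee_pos: [0.5791, 0.1423, 0.1987]
eef_rot: [-0.099, 0.701, 0.099, 0.7]
ft_force: [0.1, 0.2, 0.3]
width: 0.0004
4.55 [ 52.5573291   94.84221556 198.66444749] [0.12653858 0.15735947 0.29863975]
[] [{'point': [281.1, 349.4], 'confidence': 0.85}, {'point': [386.5, 245.3], 'confidence': 0.59}]
[[283.44386197 320.87414094]
 [315.67762718 404.85653199]]
```

View pics/s2.png

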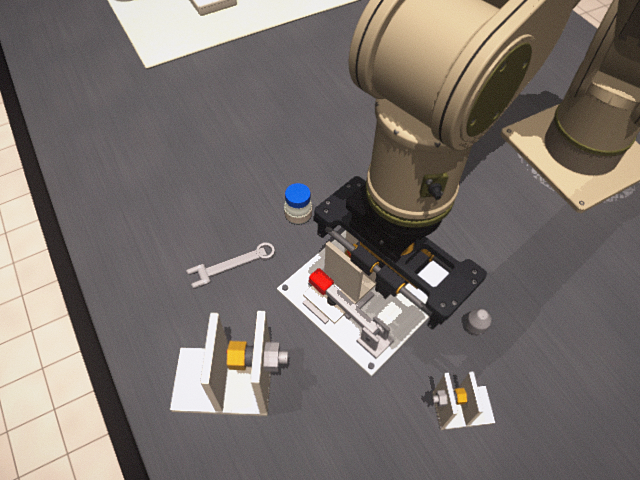

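```bash
python3 - <<'E'
from h import *
tiles=[]
for f,c in[('scene0','scene'),('s1','scene'),('top0','top')]:
    im=cv2.imread(f'pics/{f}.png'); q=proj(c,[j2w([-1,0,92])])[0].round().astype(int)
    a=cv2.resize(im[q[0]-16:q[0]+16,q[1]-16:q[1]+16],(260,260),interpolation=cv2.INTER_NEAREST); tiles.append(a)
cv2.imwrite('pics/bolt.png',np.hstack(tiles))
def hexpts(x,th):
    return [j2w([x,13.86*np.cos(t),92+13.86*np.sin(t)]) for t in th+np.pi/6+np.arange(6)*np.pi/3]
# fit: silhouette IoU + facet-shade variance
def ev(f,c):
    im=cv2.imread(f'pics/{f}.png'); hsv=cv2.cvtColor(im,cv2.COLOR_BGR2HSV).astype(int); Y=((hsv[...,0]>12)&(hsv[...,0]<33)&(hsv[...,1]>150))
    q=proj(c,[j2w([-1,0,92])])[0].round().astype(int); w=18
    U=8
    sub=im[q[0]-w:q[0]+w,q[1]-w:q[1]+w].astype(float); Ys=Y[q[0]-w:q[0]+w,q[1]-w:q[1]+w]
    big=cv2.resize(Ys.astype(np.uint8),None,fx=U,fy=U,interpolation=cv2.INTER_NEAREST)
    shade=cv2.resize(sub,None,fx=U,fy=U,interpolation=cv2.INTER_NEAREST)
    o=ray(c,(240,320))[0]
    res=[]
    for d in range(-30,30,3):
      best=None
      for dx in np.arange(-2.5,2.6,.5):
       for dy in np.arange(-2.5,2.6,.5):
        th=np.radians(d); A=np.array(hexpts(-9,th));B=np.array(hexpts(7,th))
        fs=[]
        for i in range(6):
            P=np.array([A[i],A[(i+1)%6],B[(i+1)%6],B[i]]); n=P.mean(0)-j2w([-1,0,92])
            if n@(o-P.mean(0))>0: fs.append(P)
        if (o-B.mean(0))@RJ[:,0]>0: fs.append(B)
        m=np.zeros(big.shape,np.uint8); sse=0;
        for P in fs:
            z=((proj(c,P)-q+w+.5)[:,::-1]+[dx,dy])*U
            k=np.zeros_like(m); cv2.fillPoly(k,[z.round().astype(np.int32)],1); m|=k
            v=shade[(k>0)&(big>0)]
            if len(v)>20: sse+=((v-np.median(v,0))**2).sum()/ (U*U)
        un=((m>0)|(big>0)).sum(); it=((m>0)&(big>0)).sum()
        sc=it/un; 
        if best is None or sc>best[0]: best=(sc,sse,dx,dy)
      res.append((d,round(best[0],3),round(best[1]/1000,1),best[2],best[3]))
    return res
for f,c in[('scene0','scene'),('s1','scene'),('top0','top')]:
    print(f); print(*ev(f,c),sep='\n')
E
```

```text
scene0Traceback (most recent call last):
  File "<stdin>", line 41, in <module>
  File "<stdin>", line 31, in ev
  File "h.py", line 13, in proj
    k,d,rv,tv=K(n); q=cv2.projectPoints(np.array(P,float).reshape(-1,1,3),rv,tv,k,d)[0][:,0]; return q[:,::-1]
              ~^^^
  File "h.py", line 5, in K
    i=r.camera_info(n); k=np.array([[i['fx'],0,i['cx']],[0,i['fy'],i['cy']],[0,0,1.]])
ValueError: time passes only in moves, steps and waits
```

View pics/bolt.png

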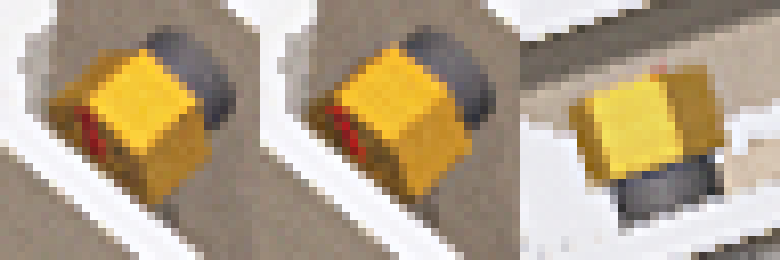

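```bash
sed -i 's/^def K(n):/import functools\n@functools.lru_cache(None)\ndef K(n):/' h.py; cat > fit.py <<'E'
from h import *
def hexpts(x,th):
    return np.array([j2w([x,13.86*np.cos(t),92+13.86*np.sin(t)]) for t in th+np.pi/6+np.arange(6)*np.pi/3])
def ev(f,c):
    im=cv2.imread(f'pics/{f}.png'); hsv=cv2.cvtColor(im,cv2.COLOR_BGR2HSV).astype(int); Y=((hsv[...,0]>10)&(hsv[...,0]<33)&(hsv[...,1]>150))
    ctr=j2w([-1,0,92]); q=proj(c,[ctr])[0].round().astype(int); w=18; U=4
    sl=np.s_[q[0]-w:q[0]+w,q[1]-w:q[1]+w]
    up=lambda x:cv2.resize(x,None,fx=U,fy=U,interpolation=cv2.INTER_NEAREST)
    big=up(Y[sl].astype(np.uint8)); shade=up(im[sl].astype(np.float32))
    o=ray(c,(240,320))[0]; res=[]
    for d in range(-30,30,3):
      th=np.radians(d); A=hexpts(-9,th);B=hexpts(7,th); fs=[]
      for i in range(6):
        P=np.array([A[i],A[(i+1)%6],B[(i+1)%6],B[i]])
        if (P.mean(0)-ctr)@(o-P.mean(0))>0: fs.append((proj(c,P)-q+w+.5)[:,::-1])
      if (o-B.mean(0))@RJ[:,0]>0: fs.append((proj(c,B)-q+w+.5)[:,::-1])
      best=None
      for dx in np.arange(-2,2.1,.5):
       for dy in np.arange(-2,2.1,.5):
        m=np.zeros(big.shape,np.uint8); sse=0
        for P in fs:
            k=np.zeros_like(m); cv2.fillPoly(k,[((P+[dx,dy])*U).round().astype(np.int32)],1); m|=k
            v=shade[(k>0)&(big>0)]
            if len(v)>20: sse+=np.abs(v-np.median(v,0)).sum()/(U*U)
        cost=sse/1000+ ((m>0)!=(big>0)).sum()/U/U*.1
        if best is None or cost<best[0]: best=(cost,sse/1000,dx,dy)
      res.append((round(float(best[0]),2),d,round(float(best[1]),2),float(best[2]),float(best[3])))
    return sorted(res)[:6]
if __name__=='__main__':
  import sys
  for a in sys.argv[1:]:
    f,c=a.split(':'); print(f); print(*ev(f,c),sep='\n')
E
python3 fit.py scene0:scene top0:top s1:scene
```

```text
scene0
(12.61, 21, 5.24, -0.5, -0.5)
(12.67, 24, 5.13, -0.5, 0.0)
(12.95, 18, 5.37, -0.5, -0.5)
(13.22, 27, 5.58, 0.0, 0.0)
(13.4, -30, 6.06, 0.0, 0.0)
(13.59, 15, 5.87, -0.5, -1.0)
top0
(7.45, 21, 4.19, -0.5, -1.0)
(7.6, 18, 4.2, 0.0, -1.0)
(7.65, 24, 4.4, -1.0, -0.5)
(7.79, 27, 4.4, -1.0, -0.5)
(8.01, -30, 4.29, -1.5, -0.5)
(8.06, 15, 4.75, 0.0, -1.0)
s1
(11.6, -30, 5.31, -0.5, -0.5)
(11.65, -24, 5.26, 0.0, 0.0)
(11.76, -27, 5.52, -0.5, -0.5)
(11.9, -21, 5.24, 0.0, 0.0)
(12.41, -18, 5.9, 0.0, 0.0)
(12.58, 27, 5.63, -0.5, -0.5)
```

```bash
python3 -m pendant '[{"translation":[-0.3,-1.32,0],"angular":[0,0,0],"hand":0.2},{"translation":[-0.3,-1.32,0],"angular":[0,0,0],"hand":0.2},{"translation":[-0.3,-1.32,0],"angular":[0,0,0],"hand":0.2},{"translation":[-0.3,-1.32,0],"angular":[0,0,0],"hand":0.2},{"translation":[-0.3,-1.32,0],"angular":[0,0,0],"hand":0.2},{"translation":[-0.3,-1.32,0],"angular":[0,0,0],"hand":0.2},{"translation":[-0.3,-1.32,0],"angular":[0,0,0],"hand":0.2},{"translation":[-0.3,-1.32,0],"angular":[0,0,0],"hand":0.2},{"translation":[0,0,-1.5],"angular":[0,0,0],"hand":0.2},{"translation":[0,0,-1.5],"angular":[0,0,0],"hand":0.2},{"translation":[0,0,-1.0],"angular":[0,0,0],"hand":0.2},{"translation":[0,0,0],"angular":[0,0,0],"hand":0.2},{"translation":[0,0,0],"angular":[0,0,0],"hand":0.2}]'
python3 - <<'E'
from h import *
s=r.read_state(); M=R.from_quat(s['eef_rot']).as_matrix(); print(s['time'],w2j(s['ee_pos']),s['ft_force'],M[:,0],np.degrees(np.arctan2(M[1,1],M[0,1])))
for c in('scene','top'): snap(c,f'{c}3.png')
a=cv2.imread('pics/scene3.png')[170:370,250:490]; cv2.imwrite('pics/c3.png',cv2.resize(a,None,fx=3,fy=3,interpolation=cv2.INTER_CUBIC))
E
```

```text
time: 6.0
ee_pos: [0.5557, 0.0365, 0.1599]
eef_rot: [-0.099, 0.7, 0.099, 0.7]
ft_force: [0.6, 0.2, 0.0]
width: 0.0523
6.0 [  0.79822312  -0.37861248 159.87580439] [0.58178088 0.18979977 0.04705305] [ 2.18265895e-05 -1.17160117e-05 -1.00000000e+00] 106.06260187558645
```

View pics/c3.png

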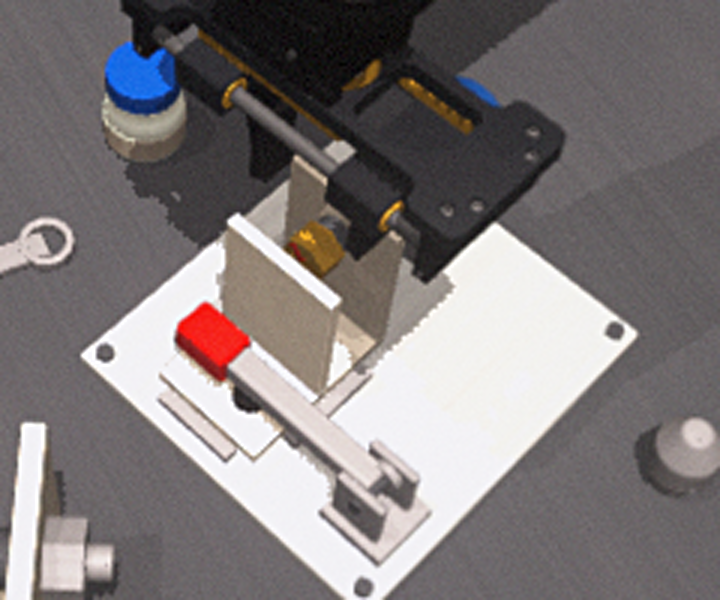

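```bash
python3 fit.py scene3:scene; python3 -m pendant '[{"translation":[-0.05,0,-0.8],"angular":[0,0,0],"hand":0.2},{"translation":[-0.05,0,-0.8],"angular":[0,0,0],"hand":0.2},{"translation":[0,0,-0.8],"angular":[0,0,0],"hand":0.2},{"translation":[0,0,-0.8],"angular":[0,0,0],"hand":0.2},{"translation":[0,0,-0.8],"angular":[0,0,0],"hand":0.2},{"translation":[0,0,-0.8],"angular":[0,0,0],"hand":0.2},{"translation":[0,0,-0.8],"angular":[0,0,0],"hand":0.2},{"translation":[0,0,-0.6],"angular":[0,0,0],"hand":0.2},{"translation":[0,0,0],"angular":[0,0,0],"hand":0.2},{"translation":[0,0,0],"angular":[0,0,0],"hand":0.2}]'
python3 - <<'E'
from h import *
s=r.read_state(); print(s['time'],w2j(s['ee_pos']),s['ft_force'])
snap('scene','scene4.png')
a=cv2.imread('pics/scene4.png')[200:320,290:430]; cv2.imwrite('pics/c4.png',cv2.resize(a,None,fx=5,fy=5,interpolation=cv2.INTER_CUBIC))
E
python3 fit.py scene4:scene
```

```text
scene3
(12.61, -18, 5.57, -0.5, -0.5)
(12.7, -21, 5.85, -0.5, -1.0)
(12.79, -24, 5.71, -0.5, -0.5)
(12.87, -15, 5.58, -0.5, -0.5)
(13.09, -12, 5.57, -0.5, -0.5)
(13.26, -27, 5.79, -0.5, -0.5)
time: 7.1
ee_pos: [0.5547, 0.0367, 0.0976]
eef_rot: [-0.099, 0.7, 0.099, 0.7]
ft_force: [0.5, 0.1, 0.3]
width: 0.0525
7.1 [-1.54696266e-01  4.93879520e-02  9.76131896e+01] [0.53182775 0.14406294 0.34185941]
scene4
(21.45, -21, 1.99, -1.0, -1.0)
(21.73, -24, 1.99, -1.0, -1.0)
(21.83, -18, 1.92, -0.5, -0.5)
(22.25, -15, 1.94, -1.0, -1.0)
(22.28, -27, 1.99, -1.0, -1.0)
(22.38, -30, 2.01, -1.0, -1.0)
```

View pics/c4.png

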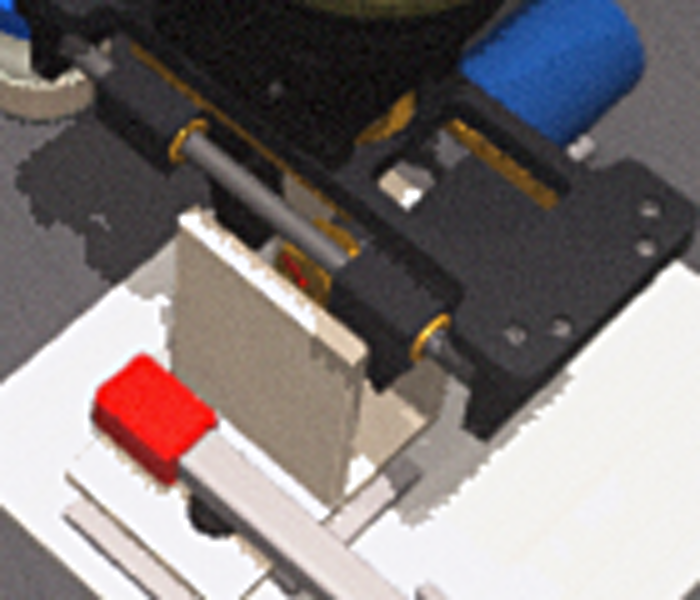

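```bash
python3 -m pendant '[{"translation":[0,0,0],"angular":[0,0,0],"hand":0.0},{"translation":[0,0,0],"angular":[0,0,0],"hand":0.0},{"translation":[0,0,0],"angular":[0,0,0],"hand":0.0},{"translation":[0,0,0],"angular":[0,0,0],"hand":0.0},{"translation":[0,0,0],"angular":[0,0,0],"hand":0.0},{"translation":[0,0,0],"angular":[0,0,0],"hand":0.0},{"translation":[0,0,0],"angular":[0,0,0],"hand":-0.1},{"translation":[0,0,0],"angular":[0,0,0],"hand":-0.1},{"translation":[0,0,0],"angular":[0,0,0],"hand":-0.1},{"translation":[0,0,0],"angular":[0,0,0],"hand":-0.1},{"translation":[0,0,0],"angular":[0,0,0],"hand":-0.2},{"translation":[0,0,0],"angular":[0,0,0],"hand":-0.2},{"translation":[0,0,0],"angular":[0,0,0],"hand":-0.2},{"translation":[0,0,0],"angular":[0,0,0],"hand":-0.2},{"translation":[0,0,0],"angular":[0,0,0],"hand":-0.2},{"translation":[0,0,0],"angular":[0,0,0],"hand":-0.2},{"translation":[0,0,0],"angular":[0,0,0],"hand":-0.2},{"translation":[0,0,0],"angular":[0,0,0],"hand":-0.2}]' 25
python3 -m pendant '[{"translation":[0,0,0],"angular":[0,0,0],"hand":-0.3},{"translation":[0,0,0],"angular":[0,0,0],"hand":-0.4},{"translation":[0,0,0],"angular":[0,0,0],"hand":-0.6},{"translation":[0,0,0],"angular":[0,0,0],"hand":-1},{"translation":[0,0,0],"angular":[0,0,0],"hand":-1},{"translation":[0,0,0],"angular":[0,0,0],"hand":-1},{"translation":[0,0,0],"angular":[0,0,0],"hand":-1},{"translation":[0,0,0],"angular":[0,0,0],"hand":-1},{"translation":[0,0,0],"angular":[0,0,0],"hand":-1},{"translation":[0,0,0],"angular":[0,0,0],"hand":-1},{"translation":[0,0,0],"angular":[0,0,0],"hand":-1},{"translation":[0,0,0],"angular":[0,0,0],"hand":-1},{"translation":[0,0,0],"angular":[0,0,0],"hand":-1},{"translation":[0,0,0],"angular":[0,0,0],"hand":-1}]' 25
```

```text
time: 8.95
ee_pos: [0.5546, 0.0367, 0.0976]
eef_rot: [-0.099, 0.7, 0.099, 0.7]
ft_force: [0.5, -0.9, 0.2]
width: 0.0347
time: 10.35
ee_pos: [0.5545, 0.0369, 0.0976]
eef_rot: [-0.099, 0.7, 0.099, 0.7]
ft_force: [-1.7, 3.6, -0.2]
width: 0.0236
```

```bash
python3 -m pendant '[{"translation":[0,0,0],"angular":[0,0,0],"hand":-1},{"translation":[0,0,0],"angular":[0,0,0],"hand":-1},{"translation":[0,0,0],"angular":[0,0,0],"hand":-1},{"translation":[0,0,0],"angular":[0,0,0],"hand":-1},{"translation":[0,0,0],"angular":[0,0,0],"hand":-1},{"translation":[0,0,0],"angular":[0,0,0],"hand":-1},{"translation":[0,0,0],"angular":[0,0,0],"hand":-1},{"translation":[0,0,0],"angular":[0,0,0],"hand":-1},{"translation":[0,0,0],"angular":[0,0,0],"hand":-1},{"translation":[0,0,0],"angular":[0,0,0],"hand":-1},{"translation":[0,0,0],"angular":[0,0,0],"hand":-1},{"translation":[0,0,0],"angular":[0,0,0],"hand":-1}]' 25
python3 - <<'E'
from h import *
s=r.read_state(); print(s['time'],w2j(s['ee_pos']),s['ft_force'],s['torque'],s['width'])
snap('scene','scene5.png'); print(r.mark_of('scene','bracket'),r.mark_of('scene','clamp_grip'))
a=cv2.imread('pics/scene5.png')[200:320,290:430]; cv2.imwrite('pics/c5.png',cv2.resize(a,None,fx=5,fy=5,interpolation=cv2.INTER_CUBIC))
d=cv2.absdiff(cv2.imread('pics/scene5.png'),cv2.imread('pics/scene0.png')).max(2)
for n,p in [('jar',(204,299)),('obj',(321,478)),('wr',(267,232))]: print(n,d[p[0]-12:p[0]+12,p[1]-12:p[1]+12].mean())
E
```

```text
time: 11.55
ee_pos: [0.5545, 0.0369, 0.0976]
eef_rot: [-0.099, 0.7, 0.099, 0.7]
ft_force: [-1.2, 4.7, 1.6]
width: 0.0237
11.55 [-0.22362109  0.28419244 97.5645374 ] [-1.17776645  4.74581706  1.55381123] [ 1.11673443  0.47270559 -0.02470634] 0.023744249081677396
[{'point': [384.9, 243.7], 'confidence': 0.8}, {'point': [407.8, 448.1], 'confidence': 0.79}, {'point': [281.0, 350.7], 'confidence': 0.76}] [{'point': [283.6, 320.0], 'confidence': 0.98}]
jar 90.63541666666667
obj 4.819444444444445
wr 4.729166666666667
```

View pics/c5.png

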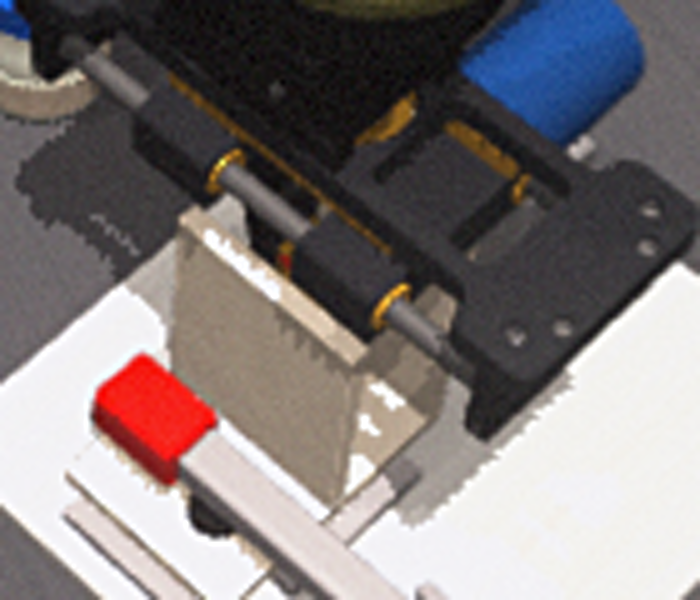

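```bash
python3 -m pendant '[{"translation":[0,0,0],"angular":[0,0,0],"hand":-1},{"translation":[0,0,0],"angular":[0,0,0],"hand":-1},{"translation":[0,0,0],"angular":[0,0,0],"hand":-1},{"translation":[0,0,0],"angular":[0,0,0],"hand":-1},{"translation":[0,0,0],"angular":[0,0,0],"hand":-1},{"translation":[0,0,0],"angular":[0,0,0],"hand":-1},{"translation":[0,0,0],"angular":[0,0,0],"hand":-1},{"translation":[0,0,0],"angular":[0,0,0],"hand":-1},{"translation":[0,0,0],"angular":[0,0,0],"hand":-1},{"translation":[0,0,0],"angular":[0,0,0],"hand":-1}]' 25
python3 - <<'E'
from h import *
s=r.read_state(); print(s['time'],w2j(s['ee_pos']),s['ft_force'],s['torque'],s['width'])
snap('top','top6.png'); print(r.mark_of('top','jar_mid'))
im=snap('scene','scene6.png').astype(int); a=cv2.imread('pics/scene5.png')[:,:,::-1].astype(int)
print('bolt-mark diff',np.abs(im-a)[240:270,340:352].max(), np.abs(im-a).mean())
E
```

```text
time: 12.7
ee_pos: [0.5545, 0.0369, 0.0976]
eef_rot: [-0.099, 0.7, 0.099, 0.7]
ft_force: [-2.1, 5.1, 1.5]
width: 0.0238
12.7 [-0.21317927  0.28610773 97.56769733] [-2.13018534  5.10942017  1.4551675 ] [ 1.04796356  0.43596278 -0.06775328] 0.02379697527480299
[{'point': [257.6, 391.5], 'confidence': 0.94}]
bolt-mark diff 16 3.1248480902777778
```

```bash
python3 - <<'E'
from h import *
for f in('top0','top6'):
    h=cv2.cvtColor(cv2.imread(f'pics/{f}.png'),cv2.COLOR_BGR2HSV); m=(h[...,0]>100)&(h[...,0]<125)&(h[...,1]>150)&(h[...,2]>120); m[:, :375]=0
    y,x=np.nonzero(m); print(f,y.mean(),x.mean(),len(y), x.max(), y.min(),y.max())
h=np.hstack([cv2.imread(f'pics/{f}.png')[200:300,230:420] for f in('top0','top6')]); cv2.imwrite('pics/jar.png',cv2.resize(h,None,fx=2,fy=2))
E
```

```text
top0 253.6077738515901 397.71378091872793 566 411 241 266
top6 253.50089766606823 397.886894075404 557 411 241 266
```

View pics/jar.png

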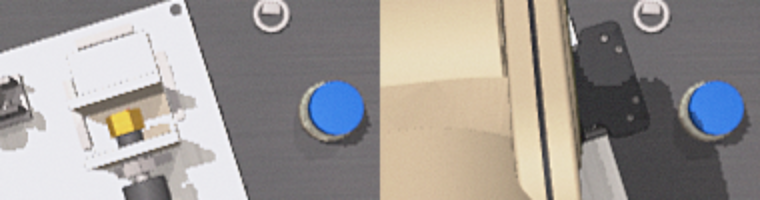

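The blue cap of the jar is at the same pixels as at the start (254, 398), so the jar has not moved. I'm handing the job in.

```bash
python3 -c "
from bench import r
print(r.close_job()); s=r.read_state(); print(s['time'],s['width'],s['ft_force'])"
```

```text
the job is handed in; nothing more can be done
None
the job is handed in; nothing more can be done
```

I pushed the red-tipped clamp arm over centre with shut fingers and it fell shut. I then reached into the gap of the jig's bracket, waited until the bolt's flats were nearly square to the fingers, and gripped the head with 25 N. I handed the job in at about 12.9 s, still holding it; the hand-in gives no verdict.

**What my last checks showed:**
- **Clamp:** the red grip was at pixel (284, 320), against (283, 321) expected for a shut clamp. The 4 N press on the bracket can't be read directly.
- **Grip:** the finger opening stayed at 23.7–23.8 mm on the 24 mm flats for over a second, and the pictures showed no turning. The grasp point was within about 1 mm of the head's calculated centre. The bolt's speed and the finger force on it can't be read directly.
- **Side load:** about 5.5 N remained on the tool, because the grip was slightly off centre.
- **Bracket:** its marked point stayed within about 2 pixels of the start.
- **Bystanders:** the jar, lens and wrench had not moved. One network reading put the jar about 6 pixels (roughly 9 mm) off. The blue cap, measured directly, was within 0.2 pixel of its start, so I treated that reading as an error.

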